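# Load a relay board under the bridge of a test fixture and hold the pins on it

## Task

Load the relay board for testing: push its black carrier along the white bed and under the low blue bridge until it is fully home against the end stop, keeping it flat and not touching the board itself. Then press the red plunger right down, so that the test pins bear on the board, and finish while still holding it down. Only push and press: grip and lift nothing, and leave the loose tools and other small things round the fixture where they lie.

Things in the scene. Friction and masses are not known exactly. Their poses are not given: they have to be found in the camera images.
- test_fixture: Board test fixture, fixed. Origin: on the top of its white bed (14 mm above the desk), where the middle of the carrier's underside lies when home. x runs along the channel in the push direction, from the open bed to under the bridge; y left of that, z up. In its frame in mm: level bed x -290 to 80, y -100 to 100; end stop face at x 55, 23.5 high; plunger at x 14.5, y 0.
- channel_mouth (a point): Mid-channel on the bed at x -60 mm in the fixture's frame, between the tips of two black lead-in wings 16 mm high. There the mouth is 129 mm wide inside; the wings (8 mm thick) narrow it to the 99 mm wide channel between the aluminium rails, which span x -15 to 69. The wing tips reach y -73 and 73 outside.
- bridge (a point): Middle of the front lower edge of the blue bridge: x -12 mm in the fixture's frame, 23.5 mm above the bed. The bridge spans x -12 to 62 and y -65 to 65, its top 31.5 mm above the bed; a black socket and a grey lamp block on its far end, x 40 to 62, reach 44 mm.
- board_carrier: Loose black plastic board carrier on the bed, 110 (x) x 94 (y) mm, 0.2 to 0.4 kg; origin at the middle of its underside, x to its front end, which goes in first. Plate 12 mm high, front corners rounded; fully home (front end at the stop) it sticks out of the bridge by 43 mm. It starts 100 to 155 mm short of the mouth (origin), up to 25 mm off centre, turned up to 0.3 rad either way; friction about 0.3.
- push_lip (a point): Middle of the flat rear face of the orange push lip along the carrier's rear end, 10 mm above its underside and 55 mm behind its origin. The lip is 90 mm wide, 8 mm thick, its top 20 mm above the bed. Pushed hard or high against the stop, the carrier's tail can lift.
- relay_board: Green relay board, 50 x 68 mm, fixed in the carrier's pocket, centred 14.5 mm ahead of the carrier's origin. Its surface is 9.6 mm and its tallest part 20 mm above the carrier's underside, 3.5 mm less than the bridge's headroom. The robot must not touch it.
- plunger (a joint): Travel of the red plunger in m: 0 up, 0.018 pressed fully down to its stop. A spring brings it back up. It takes about 1 N to start, 4 N at 0.0144, where the pins meet the board, then about 10 N fully down with the board in place.
- plunger_top (a point): Centre of the top of the red plunger's round cap, 34 mm across, 77.5 mm above the bed when up; press it straight down.
- pin_block: Six sprung brass test pins under the plunger, carried down by it, hidden below the bridge until pressed; they give by up to 6 mm (1.2 N plus 1.2 N per mm). Origin on the plunger axis at the height of the pin tips: 24 mm above the bed when up, above the centre of the home board; the pins stand within 10 mm of it.
- needle_pliers: blue-handled needle-nose pliers lying flat, 101 x 129 x 12 mm; to be left alone; origin at the middle of its underside.
- marker: felt marker with blue cap lying down, 136 x 38 x 18 mm; to be left alone; origin at the middle of its underside.
- solder_spool: spool of solder wire lying on its flange, red top, 69 x 59 x 33 mm; to be left alone; origin at the middle of its underside.
- screw_tin: round screw tin, 64 mm across, 24 mm high, red lid; to be left alone; origin at the middle of its underside.
- eraser: block eraser in a blue sleeve, 34 x 44 x 12 mm; to be left alone; origin at the middle of its underside.
- wax_stick: teal stick of wax with a white cap, standing upright, 24 mm across, 70 mm high; to be left alone; origin at the middle of its underside.

How it is judged (in metres and radians):
On the way:
1. the carrier is home against the end stop, flat, with the plunger still up (x of board_carrier in the frame of test_fixture above -0.003 m and y of board_carrier in the frame of test_fixture between -0.004 and 0.004 m and angle between the x axis of board_carrier and the x axis of test_fixture, either way round below 0.07 rad and angle between board_carrier's own z axis and vertical below 0.05 rad and z of board_carrier in the frame of test_fixture below 0.003 m and value of joint plunger below 0.003 m), for 0.3 s.
At the end, for the whole second after the job is handed in: Carrier at rest, flat (3 mm, 0.05 rad) and home: within 3 mm of the stop, 4 mm of the channel's centre line, 0.07 rad in line. Fingers hold the plunger beyond 15.5 of its 18 mm with more than 2 N; the pins bear on the board with more than 1.5 N (x of board_carrier in the frame of test_fixture above -0.003 m and y of board_carrier in the frame of test_fixture between -0.004 and 0.004 m and angle between the x axis of board_carrier and the x axis of test_fixture, either way round below 0.07 rad and angle between board_carrier's own z axis and vertical below 0.05 rad and z of board_carrier in the frame of test_fixture below 0.003 m and value of joint plunger above 0.0155 m and contact force between pin_block and relay_board above 1.5 N and contact force between the fingers and test_fixture above 2 N and linear speed of board_carrier below 0.01 m/s); the arm keeps its last pose, push and grip.
It fails at once if the carrier is lifted more than 8 mm off the bed, falls off it, or is tipped by more than 0.09 rad (z of board_carrier in the frame of test_fixture above 0.008 m or z of board_carrier in the frame of test_fixture below -0.005 m or angle between board_carrier's own z axis and vertical above 0.09 rad).
It fails at once if the fingers reach down astride the carrier's push lip or the plunger's cap, as for a grip ((x of the grasp point in the frame of board_carrier between -0.054 and -0.044 m and y of the grasp point in the frame of board_carrier between -0.05 and 0.05 m and z of the grasp point in the frame of board_carrier below 0.037 m) or (horizontal distance between the grasp point and plunger_top below 0.01 m and z of the grasp point in the frame of plunger_top below 0.01 m)).
It fails at once if the robot touches the board itself (contact force between any of the fingers, the arm and relay_board above 0.3 N).
It fails at once if the plunger is pressed by more than 5 mm while the carrier is not home (value of joint plunger above 0.005 m and not (x of board_carrier in the frame of test_fixture above -0.005 m and y of board_carrier in the frame of test_fixture between -0.004 and 0.004 m and angle between the x axis of board_carrier and the x axis of test_fixture, either way round below 0.07 rad)).
It fails at once if one of the six loose things lying about is moved by more than 15 mm (distance of any of needle_pliers, marker, solder_spool, screw_tin, eraser, wax_stick from where it was at the start of the episode above 0.015 m).
It also fails if it takes over 72 s, if anything falls off the work surface, if the arm or the gripper's body presses on something with over 40 N, if the wrist force passes 120 N, or if a joint passes its speed limit or range.

## Robot

A 7-joint arm with a two-finger parallel gripper is mounted at the origin on a cart in front of the work surface, level with it; the furniture and walls round the work are solid. World frame = base frame: x ahead of the robot, y to its left, z up, the work surface at z = 0. Lengths are in m, angles in degrees, forces in N, time in s.
With the tool pointing down it reaches from about 0.425 to 0.875 m from the base axis. Payload 4.7 kg.
Tool frame: the origin (TCP) lies at the very end of the fingers, on their centre line; the grasp point (between the pads) lies 19 mm behind it (env.grasp_offset is the distance from the TCP to the grasp point, in m); z points along the fingers, y is the line along which they close (so a half turn about z gives the same grasp; the last joint's range is limited). The gripper opens to 87 mm and grips with 3 to 60 N. Pads are 19 mm wide; open, the fingers measure 117 mm over their backs; the gripper's body (75 mm by 190 mm) begins 51 mm behind the grasp point.
Start: joints at [-63.535, 18.392, -4.016, 83.108, 1.295, 78.541, -3.26], TCP at [0.281, 0.586, 0.223] pointing down, gripper open.
Joint ranges: [-163.93, 163.93], [-17.29, 119.83], [-79.2, 71.16], [3.27, 140.29], [-89.18, 269.18], [5.43, 117.66], [-154.24, 154.24]. Speed limits (degrees/s): [147.25, 147.25, 180, 180, 180, 180, 180].

## Interface

Orientations are given as [roll, pitch, yaw] about the fixed x, y, z axes, in that order (R = Rz(yaw) Ry(pitch) Rx(roll)).
In Python, from cell import env gives the robot as it stands. The module is installed in compiled form; this text tells all that it offers.
- The arm moves only by the tool drive_tool, never from a script. Its argument "moves" is one flat list of numbers, 5 for each row, row after row: the shift along the tool's x, y, z in units of 40 mm (1.0 is 40 mm), then the turn about the tool's z in units of 10 degrees (1.0 is 10 degrees), then the finger opening in mm, from 0 to 87. A call has 1 to 5 rows; each row is the pose to reach, as a shift and turn from the pose commanded when the call began, along the tool's axes at that moment; what a row does not reach only later rows make up. A row lasts 1/8 s, in which the tool goes at most 62.5 mm and 10.7 degrees, less where a joint would pass 70% of its speed; a pose out of reach is approached as far as the arm can. A call with a gripper value outside its range is refused whole. The fingers move at their own pace and stop on an object; "squeeze" is the grip in N (left out, the last holds). Time passes only in rows, so rows that repeat a pose let the fingers close. It gives the time, the measured TCP pose, the force, the opening and the grip force at its end, in the units of the state.
- env.get_obs(): the state, without advancing time (a new reading comes with each control period).
- env.read_camera(name): name is "scene" or "top" or "wrist"; returns (picture, depth): 400x640x3 uint8, red, green, blue; 400x640 float32, m along the optical axis (not along the pixel's ray), 0 where there is no reading.
- env.camera_model(name): a dict with "K" (3x3 intrinsics, pixels), "k1" (the pictures are not rectified: a ray, as slopes to the right and down, at radius r is drawn at 1 + k1 r^2 times it, then the intrinsics apply), "rvec" (rotation vector, rad) and "tvec" (3), from world to camera coordinates, as OpenCV has them; the wrist camera has in their place "tool_from_camera" (4x4, takes a point from camera to tool coordinates, whose origin is the TCP and whose axes are the flange's). Camera axes: x right, y down, z forward; pixel columns grow to the right and rows downward; lengths in m; the calibration is good to about 2 mm. A picture is of the moment at which its call begins: read the wrist's pose just before it. camera_model takes no time and is no camera call.
- env.sign_off(): hands the job in; it is judged then, once.
The state is a dict: "time_s": time; "qpos": joint angles; "joint_velocities": joint speeds; "effort": joint torques, N m; "tool_pos": TCP position; "tool_rot": TCP orientation; "force": force on the tool from outside, world axes, zero at the start; "wrist_torque": the same for the moment, N m; "grip_width": finger opening in m; "grasp_force": force on a finger pad.
Only numpy, scipy, OpenCV 4.12 (cv2) and the standard library are available. Lean on these libraries where they do the work, as an engineer would, in place of code of your own. Each camera call takes 0.05 s, during which the arm holds its last target. There are 200 camera calls.

## Working session

There is one attempt and no reset: what is moved stays moved. The work goes in short steps, Python scripts to look and compute and a tool call to move; the robot and the scene stay as the last step left them, time stands still between calls to the robot, and variables do not carry over. Pictures are saved under pics/ and viewed, at most 10 in all, crops included, and the job is handed in when it is done.

Besides the shell and the picture viewer there is one more tool, called after "Call:" as a command line: name --argument value ..., lists and objects as JSON in quotes. drive_tool: Moves the arm, as the interface text tells. Its arguments: {"type":"object","properties":{"moves":{"type":"array","items":{"type":"number"}},"squeeze":{"type":"number"}},"required":["moves"]}

```bash
mkdir -p pics; cat > h.py <<'E'
import numpy as np, cv2
from scipy.spatial.transform import Rotation as R
from cell import env
def tool():
    o=env.get_obs(); return np.array(o['tool_pos']),R.from_euler('xyz',o['tool_rot'],degrees=True).as_matrix()
def shot(n,f):
    pose=tool(); p,d=env.read_camera(n); cv2.imwrite('pics/'+f+'.png',p[...,::-1]); np.savez('pics/'+f+'.npz',p=p,d=d,t=pose[0],R=pose[1],n=n); 
def world(f,uv,z=None):
    s=np.load('pics/'+f+'.npz'); n=str(s['n']); m=env.camera_model(n); K=np.array(m['K']); uv=np.atleast_2d(np.array(uv,float))
    xy=cv2.undistortPoints(uv[:,None],K,np.array([m['k1'],0,0,0.]))[:,0]
    ray=np.c_[xy,np.ones(len(xy))]
    if n=='wrist':
        T=np.array(m['tool_from_camera']); A=s['R']@T[:3,:3]; c=s['R']@T[:3,3]+s['t']
    else:
        A=cv2.Rodrigues(np.array(m['rvec']))[0].T; c=-A@np.array(m['tvec']).ravel()
    w=ray@A.T
    if z is None:
        d=np.array([s['d'][int(round(v)),int(round(u))] for u,v in uv])[:,None]
    else: d=((z-c[2])/w[:,2])[:,None]
    return c+d*w
E
python3 -c "
from h import *
o=env.get_obs();print(o)
shot('top','top0');shot('scene','scene0')
for n in('top','scene','wrist'):print(env.camera_model(n))"
```

```text
{'time_s': 0.0, 'qpos': array([-63.53537942,  18.43947779,  -4.01549361,  83.17567043,
         1.29568633,  78.53980374,  -3.25948138]), 'joint_velocities': array([-0.08257009, -0.02766844, -0.00079427,  0.10120679,  0.01871223,
        0.02214211, -0.04841029]), 'effort': array([ 8.31071811e-04, -4.91294646e+01, -4.03444497e-01, -3.12522268e+01,
       -6.39612903e-02,  4.38763504e-02,  1.89925127e-04]), 'tool_pos': array([0.28124632, 0.58538868, 0.22145003]), 'tool_rot': array([-1.79890329e+02,  6.42394438e-03,  1.54345772e+02]), 'force': array([0.30203242, 0.08088403, 0.15360112]), 'wrist_torque': array([0.00305769, 0.0179683 , 0.04180624]), 'grasp_force': 0.0, 'grip_width': 0.08705420622389216}
{'K': array([[374.8110916 ,   0.        , 315.74485746],
       [  0.        , 374.8110916 , 197.39521422],
       [  0.        ,   0.        ,   1.        ]]), 'k1': -0.050770480002191504, 'rvec': array([ 2.12179807, -2.12263009,  0.17099143]), 'tvec': array([0.0181127 , 0.53445322, 1.09039488])}
{'K': array([[459.84906744,   0.        , 318.4310672 ],
       [  0.        , 459.84906744, 201.17529434],
       [  0.        ,   0.        ,   1.        ]]), 'k1': -0.031898064638719165, 'rvec': array([ 2.17756139, -1.17907426,  0.46951353]), 'tvec': array([-0.27191803,  0.41597993,  0.96626911])}
{'K': array([[313.20187854,   0.        , 321.68824554],
       [  0.        , 313.20187854, 199.63998121],
       [  0.        ,   0.        ,   1.        ]]), 'k1': -0.05946980222290781, 'tool_from_camera': array([[ 7.62407192e-04, -9.67104446e-01, -2.54378476e-01,
         6.94507370e-02],
       [ 9.99999125e-01,  1.01225240e-03, -8.51279849e-04,
        -1.11743752e-04],
       [ 1.08077175e-03, -2.54377605e-01,  9.67104372e-01,
        -1.62294886e-01],
       [ 0.00000000e+00,  0.00000000e+00,  0.00000000e+00,
         1.00000000e+00]])}
```

View pics/top0.png

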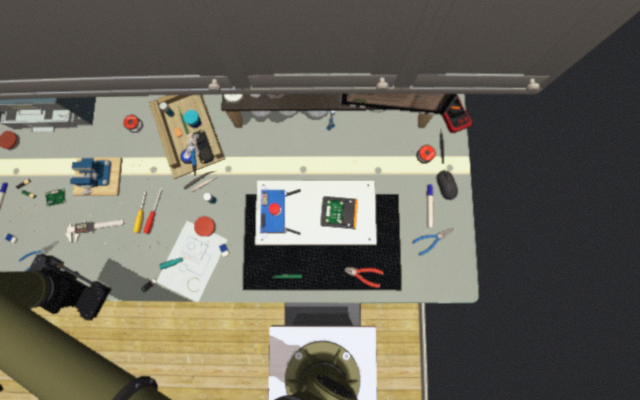

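View pics/scene0.png

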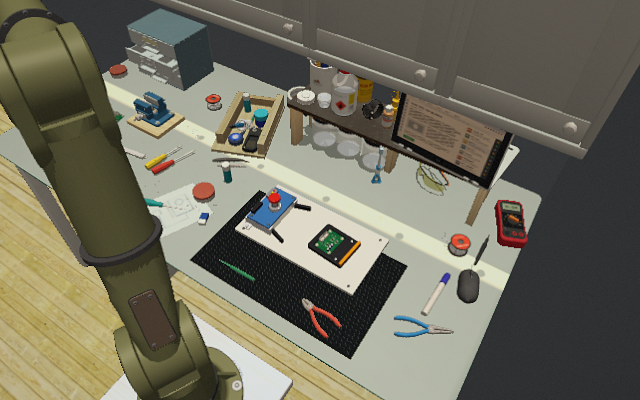

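The top view shows the bed at about (257–376, 181–244). The bridge is at its left end around (272,211), and the carrier is at (339,212) with its orange lip on the right. The push therefore goes left in the image. Next I'll enlarge this area.

```bash
python3 -c "
from h import *
a=cv2.imread('pics/top0.png')[172:252,245:385]; cv2.imwrite('pics/c1.png',cv2.resize(a,None,fx=5.7,fy=5.7,interpolation=cv2.INTER_CUBIC))
print(world('top0',[[257,181],[376,181],[376,244],[257,244]],.014).round(4))
print(world('top0',[[275,210],[320,230]]).round(4))
"
```

```text
[[ 0.5934  0.2043  0.014 ]
 [ 0.5925 -0.1712  0.014 ]
 [ 0.3954 -0.1659  0.014 ]
 [ 0.3953  0.1988  0.014 ]]
[[0.4897 0.1357 0.0908]
 [0.4385 0.0052 0.0128]]
```

View pics/c1.png

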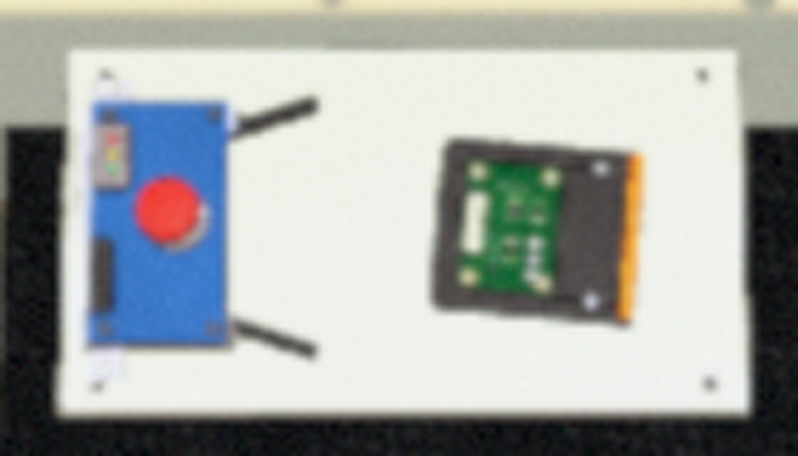

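```bash
cat > fit.py <<'E'
from h import *
def rigid(a,b): # a(local)->b(world) 2D
    ca,cb=a.mean(0),b.mean(0); H=(a-ca).T@(b-cb); th=np.arctan2(H[0,1]-H[1,0],H[0,0]+H[1,1])
    r=np.array([[np.cos(th),-np.sin(th)],[np.sin(th),np.cos(th)]]); t=cb-r@ca
    return th,t,r,(a@r.T+t-b)
E
python3 -c "
from fit import *
f=lambda U:(np.array(U)+.5)/5.7-.5+[245,172]
bed=world('top0',f([[70,48],[739,51],[750,414],[57,414]]),.014)[:,:2]
wing=world('top0',f([[316,100],[315,356]]),.03)[:,:2]
br=world('top0',f([[95,102],[228,102],[230,346],[90,345]]),.0455)[:,:2]
L=np.array([[80,-100],[-290,-100],[-290,100],[80,100],[-60,-73],[-60,73],[62,-65],[-12,-65],[-12,65],[62,65]])/1e3
W=np.r_[bed,wing,br]
th,t,r,e=rigid(L,W);print('fixture',np.degrees(th),t,(e*1e3).round(1))
print('plunger',world('top0',f([[170,210]]),.0915),t+r@[.0145,0])
lip=world('top0',f([[643,155],[632,322]]),.034)[:,:2]
fr=world('top0',f([[447,138],[433,306]]),.026)[:,:2]
print(lip,fr,np.linalg.norm(lip[0]-lip[1]))
th2,t2,r2,e2=rigid(np.array([[-55,-45],[-55,45],[53,-47],[53,47]])/1e3,np.r_[lip,fr]);print('carrier',np.degrees(th2),t2,(e2*1e3).round(1))
print('in fixture',r.T@(t2-t),th2-th)
"
```

```text
fixture 89.97544390513956 [0.49455908 0.12443884] [[-2.  -0.4]
 [ 0.5  0.1]
 [-0.3  0.9]
 [-0.  -1.7]
 [ 3.9 -2.5]
 [-3.2 -1.8]
 [-0.1  1.6]
 [ 0.  -0.8]
 [ 0.8  2.3]
 [ 0.4  2.4]]
plunger [[0.49422362 0.13737396 0.0915    ]] [0.49456529 0.13893884]
[[ 0.53229517 -0.10961747]
 [ 0.44233539 -0.10216072]] [[ 0.5432418  -0.00424223]
 [ 0.4517835   0.00347143]] 0.09026829274457969
carrier 84.79186033883397 [ 0.49250474 -0.05214137] [[ 0.  -1.4]
 [ 0.4 -0.7]
 [ 0.9  0.6]
 [-1.3  1.4]]
in fixture [-0.17658108  0.00197866] -0.09047060028430232
```

Call:
drive_tool --moves '[-1.05,-1.05,0,1,50,-2.1,-2.1,0,2,50,-3.15,-3.15,0,3,50,-4.2,-4.2,0,4,50,-5.25,-5.25,0,5,50]'

```text
time_s: 0.72
tool_pos: [0.3801, 0.3036, 0.2223]
tool_rot: [-180.0, 0.0, 104.0]
force: [0.5, 0.8, -0.4]
grip_width: 0.0515
grasp_force: 0.0
```

Call:
drive_tool --moves '[-1.45,0.0,0,0.4,50,-2.9,0,0,0.8,50,-4.35,0,0,1.2,50,-5.8,0.04,0,1.43,50,-7.25,0.04,0,1.43,50]'

```text
time_s: 1.35
tool_pos: [0.4533, 0.0233, 0.2225]
tool_rot: [180.0, -0.0, 90.0]
force: [1.5, 0.6, -0.5]
grip_width: 0.0497
grasp_force: 0.0
```

Call:
drive_tool --moves '[-1.1,0.3,0,0,50,-2.2,0.6,0,0,50,-3.3,1.03,0,0,50,-4.3,1.03,0,0,50,-4.3,1.03,0,0,50]'

```text
time_s: 1.98
tool_pos: [0.4936, -0.1509, 0.2224]
tool_rot: [-180.0, 0.1, 89.7]
force: [-0.5, 0.4, -0.4]
grip_width: 0.0497
grasp_force: 0.0
```

```bash
python3 -c "
from h import *
print(tool());shot('wrist','w1');shot('top','top1')"
```

```text
(array([ 0.49364125, -0.15085182,  0.22236587]), array([[ 6.05591299e-03,  9.99981441e-01, -6.66600475e-04],
       [ 9.99980355e-01, -6.05698176e-03, -1.61315038e-03],
       [-1.61715803e-03, -6.56818281e-04, -9.99998477e-01]]))
```

View pics/w1.png

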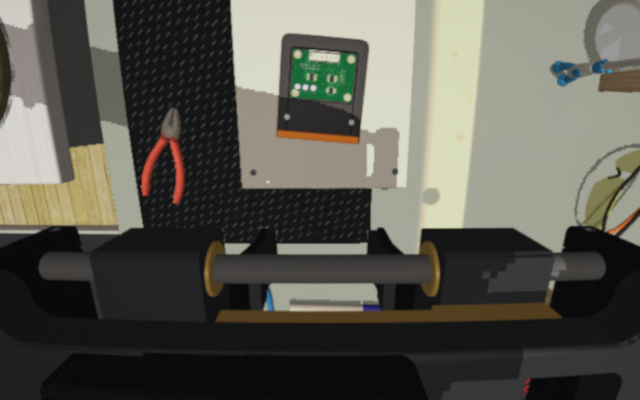

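The wrist view shows the lip's rear edge from (277,137) to (359,143) and the bed's near edge at about row 188, from x=242 to x=408. Its left side runs from (242,188) to (231,0) and its right side from (408,188) to (415,0).

```bash
python3 -c "
from h import *
print(world('w1',[[277,137],[359,143]],.034).round(4));print(world('w1',[[242,188],[408,188],[231,2],[415,2]],.014).round(4))
print(world('w1',[[300,139],[340,141],[320,90]]).round(4))"
```

```text
[[ 0.4442 -0.1027  0.034 ]
 [ 0.5348 -0.1098  0.034 ]]
[[ 0.3961 -0.1646  0.014 ]
 [ 0.5982 -0.1657  0.014 ]
 [ 0.3966  0.0409  0.014 ]
 [ 0.5947  0.0398  0.014 ]]
[[ 0.4681 -0.1064  0.0141]
 [ 0.5137 -0.1075  0.0348]
 [ 0.4919 -0.0526  0.023 ]]
```

Call:
drive_tool --moves '[0,0.05,1.4,0,50,0,0.05,2.8,0,50,0,0.05,4.1,0,50,0,0.05,4.8,0,50,0,0.05,5.05,0,50]'

```text
time_s: 2.7
tool_pos: [0.4953, -0.1448, 0.0187]
tool_rot: [-179.8, -0.1, 90.2]
force: [-1.1, -0.6, 0.5]
grip_width: 0.0497
grasp_force: 0.0
```

Call:
drive_tool --moves '[0.2,0,0,0,50,0.4,0,0,0,50,0.6,0,0,0,50,0.75,0,0,0,50,0.9,0,0,0,50]'

```text
time_s: 3.32
tool_pos: [0.4972, -0.1109, 0.0212]
tool_rot: [179.9, 0.0, 90.0]
force: [0.3, -1.6, 0.1]
grip_width: 0.0499
grasp_force: 0.8
```

Call:
drive_tool --moves '[0.2,0,0,0,50,0.4,0,0,0,50,0.6,0,0,0,50,0.8,0,0,0,50,0.9,0,0,0,50]'

```text
time_s: 3.95
tool_pos: [0.4964, -0.074, 0.0204]
tool_rot: [-180.0, -0.0, 90.1]
force: [-0.2, -2.1, 0.9]
grip_width: 0.0499
grasp_force: 1.0
```

```bash
python3 -c "
from h import *
print(tool()[0]);shot('wrist','w2');shot('top','top2')
a=cv2.imread('pics/w2.png')[0:250,170:480]; b=cv2.imread('pics/top2.png')[172:252,245:385]
a=cv2.resize(a,(620,500)); b=cv2.resize(b,(180*4//4,103))
cv2.imwrite('pics/c2.png',a)"
```

```text
[ 0.49642342 -0.07401166  0.02044494]
```

View pics/c2.png

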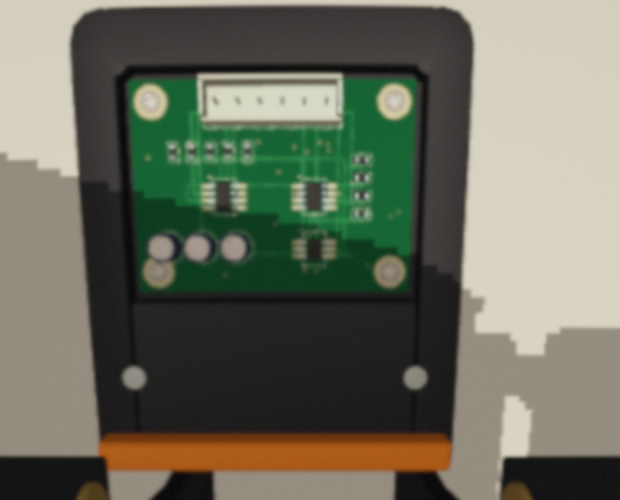

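The lip now lies square to the tool, with its edges at u≈220 and u≈395, v≈219. The front sides are at u≈206 and u≈406, v≈15.

```bash
python3 -c "
from h import *
print(world('w2',[[220,220],[395,220]],.034).round(4));print(world('w2',[[206,25],[406.5,25],[217,190],[399,190]],.026).round(4))
s=np.load('pics/top2.npz');p=s['p'][172:252,245:385]
cv2.imwrite('pics/c3.png',cv2.resize(p[...,::-1],None,fx=5.7,fy=5.7,interpolation=cv2.INTER_CUBIC))"
```

```text
[[ 0.445  -0.0548  0.034 ]
 [ 0.5329 -0.0545  0.034 ]]
[[ 0.4424  0.0373  0.026 ]
 [ 0.535   0.0372  0.026 ]
 [ 0.442  -0.0411  0.026 ]
 [ 0.5359 -0.0409  0.026 ]]
```

View pics/c3.png

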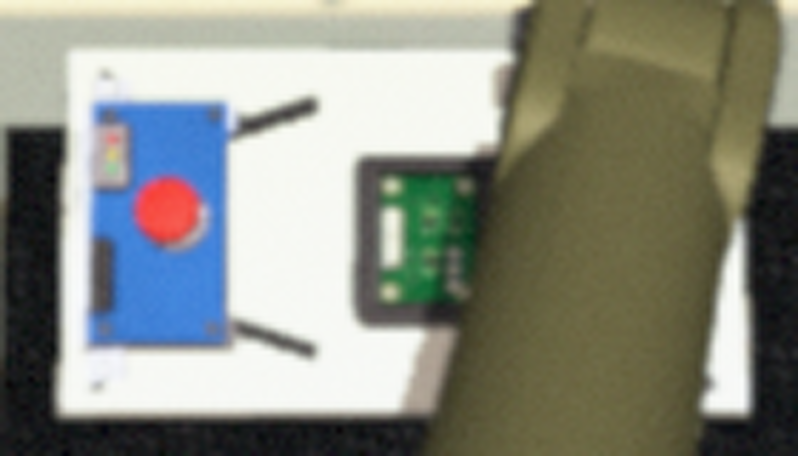

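The carrier is straight but about 6.5 mm off centre, towards the robot. I'll correct that with a diagonal stable push inside the friction cone.

Call:
drive_tool --moves '[0.14,0.03,0,0,50,0.28,0.07,0,0,50,0.42,0.11,0,0,50,0.56,0.15,0,0,50,0.65,0.17,0,0,50]'

```text
time_s: 4.68
tool_pos: [0.5034, -0.0483, 0.0205]
tool_rot: [-180.0, -0.0, 90.1]
force: [-0.1, -0.9, -1.5]
grip_width: 0.05
grasp_force: 0.7
```

```bash
python3 -c "
from h import *
print(tool()[0]);shot('wrist','w3')
a=cv2.imread('pics/w3.png')[0:250,130:510]
cv2.imwrite('pics/c4.png',cv2.resize(a,(760,500)))"
```

```text
[ 0.50336814 -0.0482513   0.020452  ]
```

View pics/c4.png

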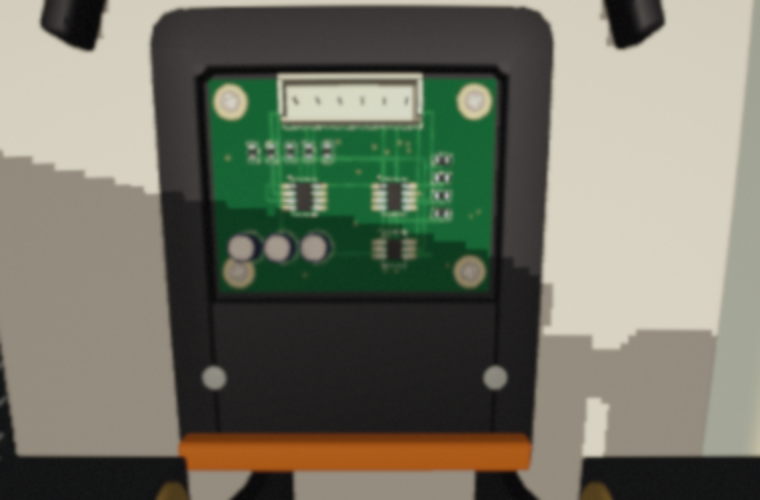

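The carrier is now midway between the wing tips: the tips' inner edges are at 102 and 608 in the crop, and the carrier's front sides at 152 and 553. I'll push it in.

Call:
drive_tool --moves '[0.18,0,0,0,50,0.36,0,0,0,50,0.54,0,0,0,50,0.72,0,0,0,50,0.9,0,0,0,50]'

```text
time_s: 5.35
tool_pos: [0.5033, -0.0122, 0.0206]
tool_rot: [180.0, -0.0, 90.1]
force: [-0.0, -1.0, -0.1]
grip_width: 0.0501
grasp_force: 0.7
```

Call:
drive_tool --moves '[0.18,0,0,0,50,0.36,0,0,0,50,0.54,0,0,0,50,0.72,0,0,0,50,0.9,0,0,0,50]'

```text
time_s: 5.98
tool_pos: [0.5033, 0.0236, 0.0206]
tool_rot: [180.0, 0.0, 90.0]
force: [-0.3, -2.1, 0.4]
grip_width: 0.0501
grasp_force: 0.8
```

```bash
python3 -c "
from h import *
print(tool()[0]);shot('wrist','w4')
a=cv2.imread('pics/w4.png')[0:250,130:510]
cv2.imwrite('pics/c5.png',cv2.resize(a,(760,500)))"
```

```text
[0.5032839  0.02360791 0.0205935 ]
```

View pics/c5.png

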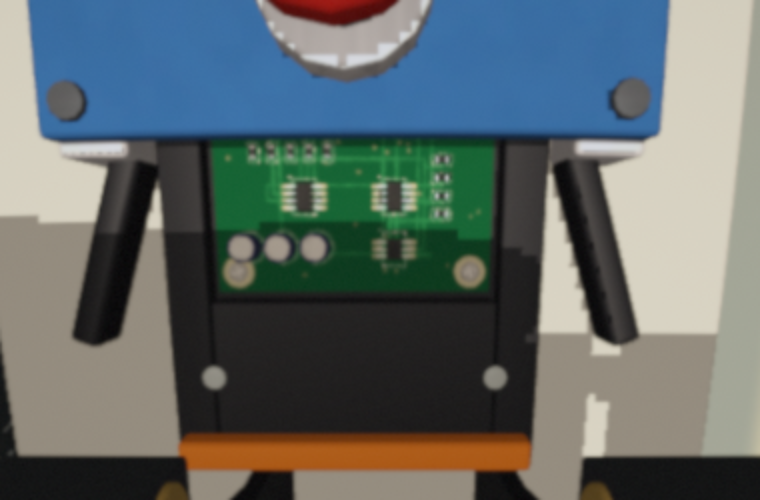

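The carrier is in the channel, straight and central, with roughly 26 mm left. I'll push gently and watch the force.

Call:
drive_tool --moves '[0.12,0,0,0,50,0.24,0,0,0,50,0.36,0,0,0,50,0.46,0,0,0,50,0.52,0,0,0,50]'

```text
time_s: 6.65
tool_pos: [0.5032, 0.0442, 0.0206]
tool_rot: [180.0, -0.0, 90.1]
force: [0.4, -1.9, 0.8]
grip_width: 0.0501
grasp_force: 1.0
```

Call:
drive_tool --moves '[0.04,0,0,0,50,0.08,0,0,0,50,0.12,0,0,0,50]'

```text
time_s: 7.02
tool_pos: [0.5032, 0.0488, 0.0206]
tool_rot: [180.0, -0.0, 90.0]
force: [-0.9, -0.6, -0.2]
grip_width: 0.0499
grasp_force: 1.0
```

Call:
drive_tool --moves '[0.03,0,0,0,50,0.06,0,0,0,50,0.08,0,0,0,50]'

```text
time_s: 7.4
tool_pos: [0.5032, 0.0521, 0.0206]
tool_rot: [180.0, -0.0, 90.0]
force: [0.6, -1.8, 0.7]
grip_width: 0.0499
grasp_force: 1.0
```

Call:
drive_tool --moves '[0.03,0,0,0,50,0.06,0,0,0,50,0.08,0,0,0,50]'

```text
time_s: 7.78
tool_pos: [0.5033, 0.0553, 0.0206]
tool_rot: [180.0, -0.0, 90.0]
force: [0.3, -1.9, 0.7]
grip_width: 0.0499
grasp_force: 1.0
```

Call:
drive_tool --moves '[0.03,0,0,0,50,0.06,0,0,0,50,0.08,0,0,0,50]'

```text
time_s: 8.15
tool_pos: [0.5032, 0.0585, 0.0206]
tool_rot: [180.0, -0.0, 90.0]
force: [0.2, -1.6, 0.7]
grip_width: 0.05
grasp_force: 1.0
```

Call:
drive_tool --moves '[0.03,0,0,0,50,0.06,0,0,0,50,0.08,0,0,0,50]'

```text
time_s: 8.52
tool_pos: [0.5033, 0.0595, 0.0206]
tool_rot: [-180.0, 0.1, 90.0]
force: [-1.0, -7.1, 2.6]
grip_width: 0.0502
grasp_force: 3.9
```

The force rose to 7 N, so this is probably the stop. I'll check it by picture.

```bash
python3 -c "
from h import *
print(tool()[0]);shot('wrist','w5')
a=cv2.imread('pics/w5.png')[0:250,130:510]
cv2.imwrite('pics/c6.png',cv2.resize(a,(760,500)))"
```

```text
[0.50325394 0.05948109 0.02060823]
```

View pics/c6.png

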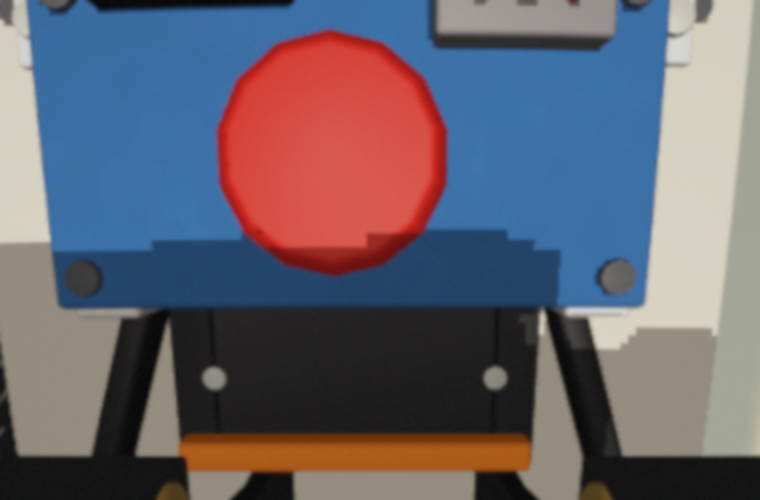

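```bash
python3 -c "
from h import *
f=lambda U:(np.array(U)+.5)/2-.5+[130,0]
print('bridge',world('w5',f([[60,307],[645,307]]),.0455).round(4))
print('lip front,rear',world('w5',f([[350,433],[185,468],[528,468]]),.034).round(4))
print('cap',world('w5',f([[332,152]]),.0915).round(4), world('w5',f([[332,152],[218,150],[447,150]])).round(4))
print(world('w5',f([[350,360],[350,442]])).round(4))
"
```

```text
bridge [[0.4311 0.1138 0.0455]
 [0.5606 0.1138 0.0455]]
lip front,rear [[0.4946 0.0809 0.034 ]
 [0.4523 0.0714 0.034 ]
 [0.5396 0.0716 0.034 ]]
cap [[0.4958 0.1401 0.0915]] [[0.4958 0.1401 0.0909]
 [0.4796 0.1407 0.0897]
 [0.512  0.1408 0.088 ]]
[[0.4944 0.0978 0.026 ]
 [0.4945 0.0781 0.0329]]
```

The lip's rear edge is 42–43 mm out from the bridge, so the carrier is home. The cap centre is at (0.496, 0.140). I'll back off, go up, close the fingers and move over the cap, keeping 13 mm off its centre along −y so the grasp point never counts as astride the cap.

Call:
drive_tool --moves '[-0.1,0,0,0,50,-0.6,0,0,0,50,-1.0,0,0,0,50,-1.0,-0.19,-1.5,0,30,-1.0,-0.19,-2.8,0,0]' --squeeze 10

```text
time_s: 9.2
tool_pos: [0.4949, 0.0213, 0.1335]
tool_rot: [-179.9, -0.0, 90.0]
force: [1.1, 1.1, 0.5]
grip_width: 0.0373
grasp_force: 0.0
```

Call:
drive_tool --moves '[0,0,0,0,0,0.8,0,0,0,0,1.8,0,0,0,0,2.64,0,0,0,0,2.64,0,0,0,0]'

```text
time_s: 9.82
tool_pos: [0.4944, 0.1304, 0.1313]
tool_rot: [-179.9, -0.0, 90.4]
force: [0.5, -0.4, 0.6]
grip_width: 0.0007
grasp_force: 0.0
```

Call:
drive_tool --moves '[0,0,0.2,0,0,0,0,0.4,0,0,0,0,0.6,0,0]'

```text
time_s: 10.2
tool_pos: [0.4954, 0.1261, 0.1077]
tool_rot: [-180.0, 0.0, 89.9]
force: [-0.3, 0.9, -0.6]
grip_width: 0.0005
grasp_force: 0.0
```

```bash
python3 -c "
from h import *
print(tool()[0]);shot('scene','s2')
a=cv2.imread('pics/s2.png')[160:310,220:400]
cv2.imwrite('pics/c7.png',cv2.resize(a,(720,600),interpolation=cv2.INTER_CUBIC))"
```

```text
[0.49535098 0.1261107  0.10765536]
```

View pics/c7.png

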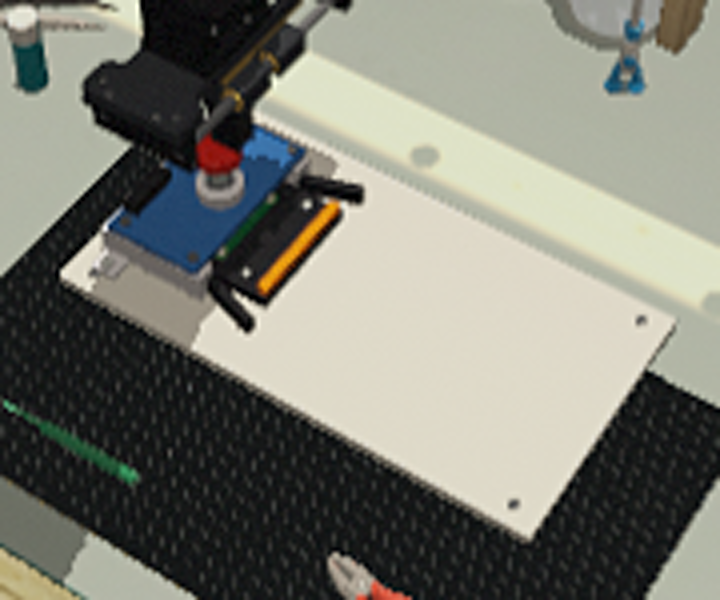

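The scene view shows the carrier home and flat under the bridge, with its lip square to it, and the fingertips above the red cap. Pressing down in steps.

Call:
drive_tool --moves '[0.02,0,0.2,0,0,0.02,0,0.35,0,0,0.02,0,0.45,0,0,0.02,0,0.55,0,0,0.02,0,0.65,0,0]'

```text
time_s: 10.88
tool_pos: [0.4954, 0.1279, 0.0825]
tool_rot: [-180.0, -0.0, 90.0]
force: [-1.8, -0.7, 2.8]
grip_width: 0.0002
grasp_force: 1.5
```

Call:
drive_tool --moves '[0,0,0.06,0,0,0,0,0.12,0,0,0,0,0.18,0,0,0,0,0.22,0,0,0,0,0.25,0,0]'

```text
time_s: 11.5
tool_pos: [0.4955, 0.128, 0.0734]
tool_rot: [-180.0, -0.0, 90.0]
force: [-6.6, -2.4, 15.8]
grip_width: 0.0007
grasp_force: 8.3
```

Call:
drive_tool --moves '[0,0,0.02,0,0,0,0,0.02,0,0,0,0,0.02,0,0,0,0,0.02,0,0]'

```text
time_s: 12.0
tool_pos: [0.4955, 0.1279, 0.0734]
tool_rot: [-180.0, -0.0, 90.0]
force: [-6.8, -1.7, 15.8]
grip_width: 0.0003
grasp_force: 8.2
```

```bash
python3 -c "
from cell import env
print(env.sign_off())"
```

```text
the job is handed in; nothing more can be done
None
```

The job is handed in: the carrier was pushed home against the stop, flat and central, and the fingers are holding the plunger down at its stop with about 16 N; sign-off gave no verdict.

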